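# Slide the stone box into its parking bay

## Robot

A 6-joint arm with a two-finger parallel gripper is mounted at the origin on a cart in front of the work surface, level with it; the furniture and walls round the work are solid. World frame = base frame: x ahead of the robot, y to its left, z up, the work surface at z = 0. Lengths are in mm, angles in degrees, forces in N, time in s.
With the tool pointing down it reaches from about 350 to 850 mm from the base axis. Payload 8.1 kg.
Tool frame: the origin (TCP) lies on the mounting face of the last link; the fingertips stand 173 mm ahead of it and the grasp point (between the pads) lies 155 mm ahead of it; z points along the fingers, y is the direction in which the jaws open and shut (so a half turn about z gives the same grasp; the last joint's range is limited). The gripper opens to 85 mm and grips with 20 to 120 N. Pads are 22 mm wide; open, the fingers measure 114 mm over their backs; the gripper's body (76 mm by 85 mm) begins 54 mm behind the grasp point. The pads swing forward as they close: fully open they stand 13 mm farther back than shut.
Start: joints at [-73.934, 7.471, 85.268, -0, 87.261, -4.893], TCP at [214.638, -560.301, 404.692] pointing down, gripper open.
Joint ranges: [-169.43, 169.43], [-51.17, 129.36], [1.28, 143.12], [-76.62, 256.62], [0, 156.53], [-152.29, 152.29]. Speed limits (degrees/s): [136.94, 136.94, 159.86, 180, 180, 180].

## Interface

Orientations are given as [roll, pitch, yaw] about the fixed x, y, z axes, in that order (R = Rz(yaw) Ry(pitch) Rx(roll)).
In Python, from bench import * gives the robot as it stands.
- The arm moves only by the shell command python3 -m jog 'ROWS' [FORCE]. ROWS is JSON, a list of rows, each an object of numbers: "tx", "ty", "tz": the shift along the tool's x, y, z as a fraction of full scale; "ax", "ay", "az": the turn, a rotation vector about the tool's x, y, z as a fraction of full scale; "hand": the opening, from 0 (shut) to 1 (fully open). A call has 1 to 5 rows; each row is the pose to reach, as a shift and turn from the pose commanded when the call began, along the tool's axes at that moment; what a row does not reach only later rows make up. Full scale, the value 1, is 150 mm for a shift and 45 degrees for a turn. A row lasts 1/12 s, in which the tool goes at most 41.7 mm and 7.16 degrees, less where a joint would pass 70% of its speed; a pose out of reach is approached as far as the arm can. A call with a number of a shift or a turn outside -1 to 1 is refused whole. A call with a gripper value outside its range is refused whole. The fingers move at their own pace and stop on an object; FORCE is the grip in N (left out, the last holds). Time passes only in rows, so rows that repeat a pose let the fingers close. It gives the time, the measured TCP pose, the force and the opening at its end, in the units of the state.
- sense(): the state, without advancing time (a new reading comes with each control period).
- snapshot(name): name is "scene" or "side" or "wrist"; returns a dict with "pixels" (420x560x3 uint8, red, green, blue), "z_map" (420x560 float32, mm along the optical axis (not along the pixel's ray), 0 where there is no reading), "intrinsics" (3x3 intrinsics, pixels), "D" ([k1, k2, p1, p2, k3] as OpenCV has them; the pictures are not rectified), "R" (3x3) and "t" (3): a world point X has camera coordinates R X + t. Camera axes: x right, y down, z forward; pixel columns grow to the right and rows downward; lengths in mm; the calibration is good to about 2 mm. A picture is of the moment at which its call begins.
- hand_in(): hands the job in, once; it reports no verdict.
The state is a dict: "time": time; "joint_pos": joint angles; "qd": joint speeds; "joint_efforts": joint torques, N m; "tool_pos": TCP position; "tcp_rot": TCP orientation; "ft_force": force on the tool from outside, world axes, zero at the start; "wrist_torque": the same for the moment, N m; "finger_gap": finger opening in mm.
Only numpy, scipy, OpenCV 4.12 (cv2) and the standard library are available. Lean on these libraries where they do the work, as an engineer would, in place of code of your own. Each camera call takes 0.05 s, during which the arm holds its last target.

## Task

Push the small wooden box of stones with the fingers, first into line with the lane between the two low guide strips and then down the lane until its end rests against the stop bar. The strips have only just been glued down, so neither the box nor the robot may touch either of them at any time. Only push: the box stays flat on the bench and is never lifted or tipped, and everything standing around is left where it is; finish with the hand clear of the box.

Things in the scene. Friction and masses are not known exactly. Their poses are not given: they have to be found in the camera images.
- stone_box: loose dark wooden box, lid fixed shut, 0.25-0.5 kg, long axis y, origin on its underside. Lid: x -45..46, y -76..76, z 43..50 mm; walls below: x -42..46, y -75..75 mm. A lip 18 mm wide juts to x = -49 mm mid-front (z 44..48). It starts before the lane's mouth, front to the robot, within 0.15 rad of the lane's line, 15-45 mm nearer the robot than the lane's middle
- bay: fixed metal bay: a stop bar 128 mm long, 16 mm high, and two guide strips. Origin on the bench, mid-lane, halfway along the strips. The lane runs along y, mouth at +y (robot's left); the stop's black rubber face is the plane y = -100 mm, so the box is home at y = -24 mm. Strips' inner faces at x = -52 and +52 mm: the box walls have 8 mm each side with the box origin at x = -2 mm. Floor: bare bench
- rail_near: fixed guide strip on the robot's side of the lane, 12 mm wide, 14 mm high, 206 mm long with a rounded end at the mouth; origin on its underside, 100 mm from the square end, long axis y. Not to be touched; fingertips more than 16 mm above the bench pass over it.
- rail_far: the same on the far side of the lane, parallel to it.
- lane_mouth (a point): point on the bench on the lane's middle line, level with the rounded ends of the two strips at the mouth (y = +106 mm of the bay).
- jar_white: screw-lid jar, 55 mm across, 68 mm high, white with a dark lid, standing behind the far guide strip; origin under its centre; loose, leave it alone
- jar_grey: screw-lid jar, 55 mm across, 68 mm high, dark with a white lid, standing behind the far guide strip nearer the mouth; origin under its centre; loose, leave it alone
- tape_roll: roll of black tape lying flat, 62 mm across, 19 mm high, between the near guide strip and the robot; origin under its centre; loose, leave it alone
- ring_stand: white cast flask stand, 78 x 84 x 63 mm, on the right-hand bench; origin under its centre; loose, leave it alone
- pliers: pliers with red handles lying on the right-hand bench, 152 mm long, 13 mm high; origin under its centre; loose, leave it alone
- agate_slab: flat banded stone slice on the right-hand bench, 67 x 94 x 8 mm; origin under its centre; loose, leave it alone
- stone_rough: rough stone between the near guide strip and the robot, 44 x 52 x 36 mm; origin under its centre; loose, leave it alone

How it is judged:
By the outcome, as a careful person would: the job done as asked, in the order asked, and still so for the second after the job is handed in, with the robot touching nothing.
It also fails if it takes over 59 s, if anything falls off the work surface, if the arm or the gripper's body presses on something with over 40 N, if the wrist force passes 120 N, or if a joint passes its speed limit or range.

## Working session

There is one attempt and no reset: what is moved stays moved. The work goes in short steps, Python scripts to look and compute and a shell command to move; the robot and the scene stay as the last step left them, time stands still between calls to the robot, and variables do not carry over. Pictures are saved under pics/ and viewed, and the job is handed in when it is done.

```bash
ls; mkdir -p pics
python3 - <<'E'
from bench import *
import cv2
print(sense())
for n in ["scene","side","wrist"]:
    s=snapshot(n); cv2.imwrite(f"pics/a_{n}.png",s["pixels"][:,:,::-1]); print(n,s["intrinsics"].tolist(),s["D"],s["R"],s["t"],(s["z_map"]>0).mean())
E
```

```text
pics
{'time': 0.0, 'joint_pos': array([-7.39321512e+01,  7.51524870e+00,  8.53290354e+01, -1.53539828e-03,
        8.72624302e+01, -4.89282404e+00]), 'qd': array([ 0.04464363, -0.07277424,  0.11648452,  0.02480473, -0.14378311,
       -0.0065603 ]), 'joint_efforts': array([ 2.35114785e-03, -5.69396317e+01, -5.00552738e+01, -1.68443485e-04,
        1.50641991e-02, -9.02486840e-05]), 'tool_pos': array([ 214.5903283 , -560.06551491,  403.64501301]), 'tcp_rot': array([-1.79893544e+02, -7.57396621e-03,  2.09607405e+01]), 'ft_force': array([0.54835817, 0.26810574, 0.5126194 ]), 'wrist_torque': array([-0.02030699,  0.02522495,  0.0245422 ]), 'finger_gap': 85.44879963713731}
scene [[484.47892928070956, 0.0, 274.3446405662714], [0.0, 484.47892928070956, 208.60167850954943], [0.0, 0.0, 1.0]] [-0.163793  0.        0.        0.        0.      ] [[ 0.59880748 -0.80088541  0.00348771]
 [-0.3203431  -0.24350143 -0.91547111]
 [ 0.73403672  0.54707368 -0.40236859]] [-455.36238705  161.64712292 1106.39554701] 0.9958928571428571
side [[447.02867895799386, 0.0, 285.73445290897376], [0.0, 447.02867895799386, 222.4387082159264], [0.0, 0.0, 1.0]] [0.02543807 0.         0.         0.         0.        ] [[-0.93277997 -0.35993444  0.01920248]
 [-0.23369746  0.56335487 -0.7924751 ]
 [ 0.27442127 -0.74369247 -0.6096019 ]] [456.16677181 276.44819664 821.50710723] 0.9959056122448979
wrist [[354.14938998108204, 0.0, 274.886273146547], [0.0, 354.14938998108204, 205.4451460248501], [0.0, 0.0, 1.0]] [-0.01178935  0.          0.          0.          0.        ] [[ 0.35727632 -0.93399819 -0.0010079 ]
 [-0.89273781 -0.34181005  0.29357299]
 [-0.27454115 -0.10398688 -0.95593613]] [-600.80420916  -38.08327002  380.15873679] 0.9958715986394557
```

View pics/a_scene.png

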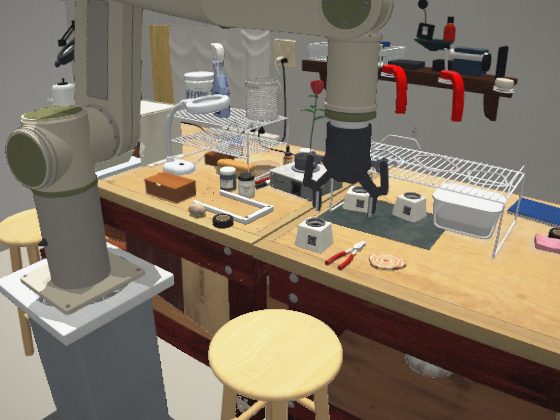

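View pics/a_side.png

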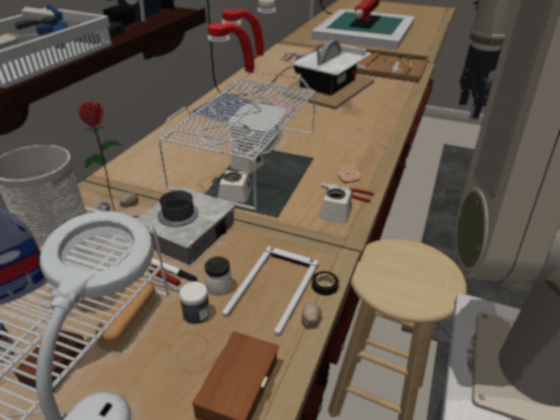

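View pics/a_wrist.png

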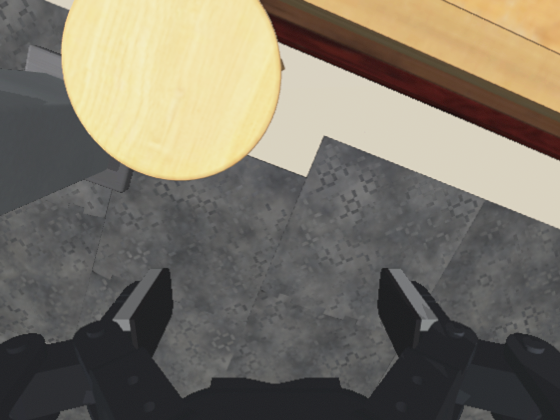

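The side view shows the box at about (237,375), the strips at (247,280) and (297,295), and the stop bar at (292,256). The scene view shows the box at (170,186). Next I measure them.

```bash
cat > h.py <<'E'
from bench import *
import numpy as np, cv2
def cloud(s):
    K=np.array(s["intrinsics"]);D=np.array(s["D"],float);z=s["z_map"].astype(float)
    h,w=z.shape;u,v=np.meshgrid(np.arange(w),np.arange(h))
    n=cv2.undistortPoints(np.stack([u,v],-1).reshape(-1,1,2).astype(float),K,D).reshape(h,w,2)
    c=np.dstack([n*z[...,None],z]); return (c-np.array(s["t"]))@np.array(s["R"])
def ray(s,px,zp):
    K=np.array(s["intrinsics"]);D=np.array(s["D"],float)
    n=cv2.undistortPoints(np.array(px,float).reshape(-1,1,2),K,D).reshape(-1,2)
    d=np.c_[n,np.ones(len(n))]@np.array(s["R"]); o=-np.array(s["R"]).T@np.array(s["t"])
    k=(zp-o[2])/d[:,2]; return o+k[:,None]*d
E
python3 - <<'E'
from h import *
s=snapshot("side");P=cloud(s);im=s["pixels"]
hsv=cv2.cvtColor(im,cv2.COLOR_RGB2HSV)
big=cv2.resize(im[230:420,170:360],None,fx=4,fy=4,interpolation=cv2.INTER_CUBIC)[:600]
cv2.imwrite("pics/b_side.png",big[:,:,::-1])
for p in [(237,375),(247,280),(297,295),(292,256),(325,282),(311,313),(193,300),(217,273),(260,300),(300,350)]:
    print(p,P[p[1],p[0]].round(1),hsv[p[1],p[0]])
E
```

```text
(237, 375) [486.2 235.9  52.3] [ 11 155 125]
(247, 280) [581.4  -4.1  16.3] [ 12   7 188]
(297, 295) [465.7  -4.7  15.1] [ 15   8 189]
(292, 256) [ 517.3 -112.7   18. ] [ 15   8 188]
(325, 282) [425.1 -76.6   2. ] [ 18  95 139]
(311, 313) [417.8  48.9  36.3] [ 15  59 150]
(193, 300) [629.3 131.4  70.2] [ 20  13 178]
(217, 273) [623.9  45.9  66.6] [ 0 25 31]
(260, 300) [537.4  26.3   1.6] [ 16 104 149]
(300, 350) [415.9 114.5   2.6] [ 18  92 147]
```

View pics/b_side.png

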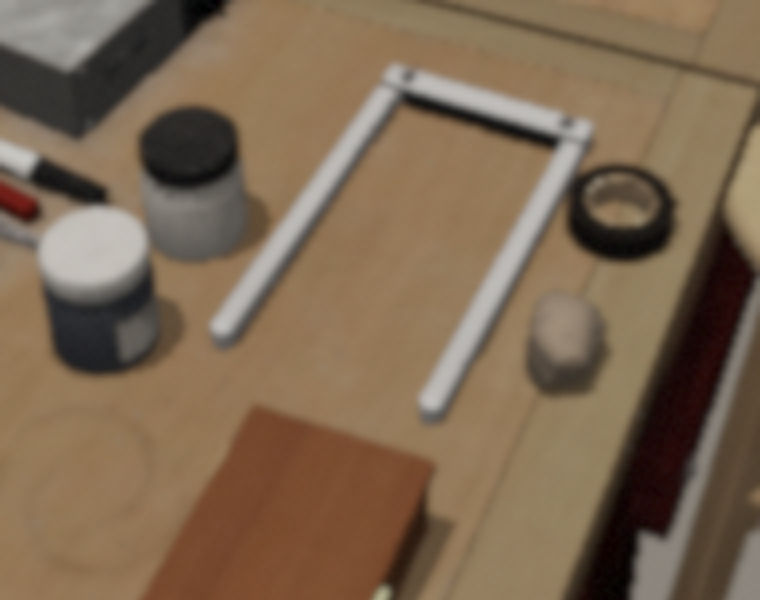

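```bash
cat >> h.py <<'E'
def meas(s,name,verbose=True):
    P=cloud(s);hsv=cv2.cvtColor(s["pixels"],cv2.COLOR_RGB2HSV).astype(int)
    x,y,z=P[...,0],P[...,1],P[...,2]
    reg=(x>380)&(x<660)&(y>-150)&(y<380)
    out={}
    # depth-based bench offset near bay
    m=reg&(abs(z)<8)&(hsv[...,1]>70); dz=np.median(z[m]); out['dz']=dz
    white=reg&(hsv[...,1]<40)&(hsv[...,2]>140)&(z-dz>8)&(z-dz<19)
    n,l,st,ce=cv2.connectedComponentsWithStats(white.astype(np.uint8),connectivity=4)
    for i in range(1,n):
        if st[i,4]>150:
            v,u=np.nonzero(l==i); W=ray(s,np.c_[u,v],14+0*dz)
            out.setdefault('white',[]).append(cv2.minAreaRect(W[:,:2].astype(np.float32)))
            out.setdefault('pts',[]).append(W[:,:2])
    bx=reg&(z-dz>43)&(z-dz<56)&(hsv[...,0]<25)&(hsv[...,1]>90)
    n,l,st,ce=cv2.connectedComponentsWithStats(bx.astype(np.uint8),connectivity=4)
    i=1+np.argmax(st[1:,4]); v,u=np.nonzero(l==i)
    out['boxz']=np.median(z[l==i]); W=ray(s,np.c_[u,v],50)
    out['box']=cv2.minAreaRect(W[:,:2].astype(np.float32)); out['boxpts']=W[:,:2]; out['boxmask']=(l==i)
    out['whitemask']=white
    return out
E
python3 - <<'E'
from h import *
for n in ["scene","side"]:
    s=snapshot(n);o=meas(s,n)
    print(n,o['dz'],o['boxz'],'box',o['box'],len(o['boxpts'])); 
    for w in o.get('white',[]): print(w)
    im=s["pixels"].copy(); im[o['boxmask']]=[0,255,0]; im[o['whitemask']]=[255,0,0]; 
    c=im[220:420,150:370] if n=="side" else im[140:260,120:300]
    cv2.imwrite(f"pics/c_{n}.png",cv2.resize(c,None,fx=3,fy=3,interpolation=0)[:,:,::-1])
E
```

```text
scene 0.45229303536740145 50.39525365886372 box ((484.47833251953125, 223.36468505859375), (101.00934600830078, 164.19442749023438), 1.4013017416000366) 517
((520.8746948242188, -16.227622985839844), (227.71348571777344, 138.71798706054688), 89.42382049560547)
side 1.2612912198236064 50.77648934466233 box ((488.2757873535156, 229.93075561523438), (92.69213104248047, 154.82240295410156), 1.539305567741394) 4429
((524.718994140625, -13.998886108398438), (226.45265197753906, 128.65135192871094), 88.32022857666016)
```

View pics/c_side.png

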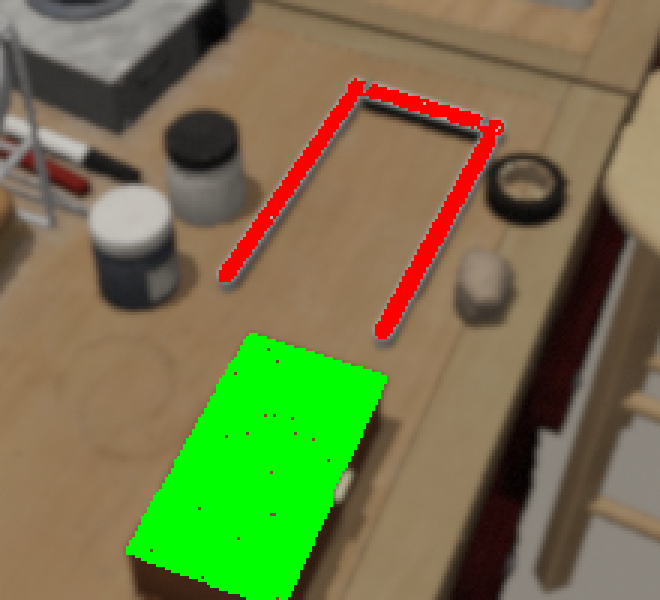

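View pics/c_scene.png

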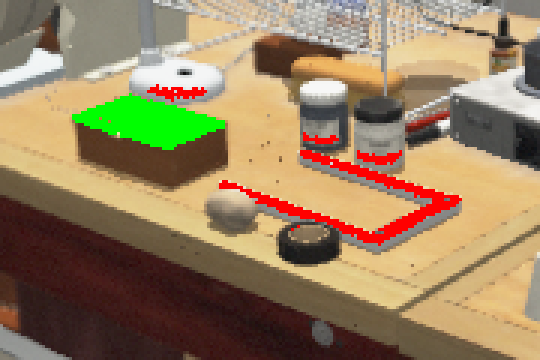

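Run:
```python
from h import *
for n in ["scene","side"]:
    s=snapshot(n);P=cloud(s).reshape(-1,3);x,y,z=P.T
    m=(x>250)&(x<700)&(y>-600)&(y<450)&(z>85)&(z<420)
    Q=(P[m]//60).astype(int); u,c=np.unique(Q[:,:2],axis=0,return_counts=True)
    print(n)
    for a,k in zip(u,c):
        zz=P[m][(Q[:,:2]==a).all(1)][:,2]
        if k>15: print(a*60,k,zz.min().round(),zz.max().round())
s=snapshot("side");o=meas(s,"side");W=o['pts'][0]
# coarse frame
c=np.array(o['white'][0][0]);a=np.radians(-1.7)
for it in range(3):
    ey=np.array([-np.sin(a),np.cos(a)]);ex=np.array([np.cos(a),np.sin(a)])
    X=(W-c)@ex;Y=(W-c)@ey
    f=[]
    for sg in (-1,1):
        m=(sg*X>35)&(Y>-85)&(Y<95); f.append(np.polyfit(Y[m],X[m],1))
    a-=np.arctan((f[0][0]+f[1][0])/2)
    print(np.degrees(a),f)
print('Yrange',Y.min(),Y.max(), c,'rail x',f[0][1],f[1][1])
for sg in(-1,1):
    m=(sg*X>35); print(Y[m].max(),Y[m].min())
m=abs(X)<35; print('stop Y',np.percentile(Y[m],[2,98]))
print('box',o['box'])
B=o['boxpts']
for lo in (170,200,230,260,285):
    m=abs(B[:,1]-lo)<4; print(lo,np.percentile(B[m,0],[0.5,99.5]))
```

```text
scene
[600 180] 205 237.0 279.0
[600 240] 82 235.0 273.0
[600 360] 29 90.0 220.0
[600 420] 23 88.0 161.0
[ 660 -600] 64 150.0 160.0
[ 660 -540] 51 151.0 160.0
[ 660 -480] 32 152.0 161.0
[ 660 -420] 30 151.0 191.0
[660 120] 94 249.0 283.0
[660 180] 31 245.0 284.0
[660 240] 27 262.0 272.0
[660 300] 62 241.0 272.0
[660 360] 144 91.0 252.0
[660 420] 22 85.0 172.0
side
[600 180] 601 245.0 280.0
[600 240] 1157 240.0 274.0
[600 300] 195 239.0 269.0
[600 360] 123 115.0 216.0
[600 420] 200 112.0 185.0
[ 660 -600] 41 150.0 161.0
[ 660 -540] 41 151.0 163.0
[ 660 -480] 48 153.0 173.0
[ 660 -420] 77 153.0 193.0
[ 660 -360] 82 153.0 193.0
[ 660 -300] 105 87.0 175.0
[660 120] 50 271.0 284.0
[660 180] 844 259.0 285.0
[660 240] 730 257.0 275.0
[660 300] 1275 239.0 276.0
[660 360] 1041 123.0 258.0
[660 420] 313 127.0 195.0
-1.9740776723536715 [array([ 4.61544359e-03, -5.80365131e+01]), array([4.95174496e-03, 5.78375563e+01])]
-1.940007502626932 [array([-7.36084170e-04, -5.80294429e+01]), array([-4.53189247e-04,  5.78613330e+01])]
-1.9398515482564234 [array([-1.44221312e-04, -5.80293960e+01]), array([1.38777478e-04, 5.78613548e+01])]
Yrange -113.26423908440424 112.9642683839796 [524.71899414 -13.99888611] rail x -58.02939597113896 57.86135483503607
112.9642683839796 -113.12411241808809
111.93908544062788 -112.73387050911681
stop Y [-112.98369347  -97.6421874 ]
box ((488.2745361328125, 229.97723388671875), (92.69213104248047, 154.91539001464844), 1.539305567741394)
170 [443.63318377 534.09124698]
200 [443.2648674  533.99430155]
230 [444.51983549 533.29729705]
260 [442.07466734 532.05541322]
285 [441.54861745 532.05798981]
```

```bash
python3 -m jog '[{"tx":0.2,"ty":-0.18,"az":0.1,"hand":1},{"tx":0.4,"ty":-0.36,"az":0.2,"hand":1},{"tx":0.6,"ty":-0.54,"az":0.3,"hand":1},{"tx":0.8,"ty":-0.72,"az":0.4,"hand":1},{"tx":1,"ty":-0.9,"az":0.509,"hand":1}]'
python3 - <<'E'
from h import *
st=sense();print(st["tool_pos"],st["tcp_rot"],st["joint_pos"].round(1))
P=cloud(snapshot("side")).reshape(-1,3);x,y,z=P.T
for y0 in range(100,440,20):
    m=(abs(y-y0)<10)&(z>90)&(z<420)&(x>480)&(x<700)
    if m.sum()>3: print(y0,np.percentile(x[m],1).round(),np.percentile(z[m],[0,100]).round())
E
```

```text
[ 214.63701382 -560.28703128  404.60611154] [-1.79991084e+02 -5.20829479e-04  2.09598128e+01] [-73.9   7.5  85.3  -0.   87.3  -4.9]
180 648.0 [268. 285.]
200 632.0 [254. 284.]
220 624.0 [249. 278.]
240 622.0 [243. 276.]
260 622.0 [242. 273.]
280 627.0 [240. 272.]
300 638.0 [240. 276.]
320 658.0 [240. 276.]
340 665.0 [243. 275.]
360 665.0 [239. 267.]
380 662.0 [221. 255.]
400 659.0 [188. 240.]
420 657.0 [111. 215.]invalid input at $[0]: expected keys tx, ty, tz, ax, ay, az, hand
```

The lamp ring is at x ≥ 622, which is clear. Every row needs all its keys.

```bash
python3 -m jog '[{"tx":0.2,"ty":-0.18,"tz":0,"ax":0,"ay":0,"az":0.1,"hand":1},{"tx":0.4,"ty":-0.36,"tz":0,"ax":0,"ay":0,"az":0.2,"hand":1},{"tx":0.6,"ty":-0.54,"tz":0,"ax":0,"ay":0,"az":0.3,"hand":1},{"tx":0.8,"ty":-0.72,"tz":0,"ax":0,"ay":0,"az":0.4,"hand":1},{"tx":1,"ty":-0.9,"tz":0,"ax":0,"ay":0,"az":0.509,"hand":1}]'
```

```text
time: 0.92
tool_pos: [306.8, -378.9, 404.7]
tcp_rot: [180.0, -0.0, -2.2]
ft_force: [1.3, -0.2, 0.5]
finger_gap: 85.2
```

```bash
python3 -m jog '[{"tx":0.14,"ty":-0.25,"tz":0,"ax":0,"ay":0,"az":0,"hand":1},{"tx":0.28,"ty":-0.5,"tz":0,"ax":0,"ay":0,"az":0,"hand":1},{"tx":0.42,"ty":-0.75,"tz":0,"ax":0,"ay":0,"az":0,"hand":1},{"tx":0.58,"ty":-1,"tz":0,"ax":0,"ay":0,"az":0,"hand":1}]'
python3 -m jog '[{"tx":0,"ty":-0.25,"tz":0,"ax":0,"ay":0,"az":0,"hand":1},{"tx":0,"ty":-0.5,"tz":0,"ax":0,"ay":0,"az":0,"hand":1},{"tx":0,"ty":-0.75,"tz":0,"ax":0,"ay":0,"az":0,"hand":1},{"tx":0,"ty":-1,"tz":0,"ax":0,"ay":0,"az":0,"hand":1}]'
python3 -m jog '[{"tx":0,"ty":-0.25,"tz":0,"ax":0,"ay":0,"az":0,"hand":1},{"tx":0,"ty":-0.5,"tz":0,"ax":0,"ay":0,"az":0,"hand":1},{"tx":0,"ty":-0.75,"tz":0,"ax":0,"ay":0,"az":0,"hand":1},{"tx":0,"ty":-1,"tz":0,"ax":0,"ay":0,"az":0,"hand":1}]'
python3 -m jog '[{"tx":0,"ty":-0.25,"tz":0,"ax":0,"ay":0,"az":0,"hand":1},{"tx":0,"ty":-0.5,"tz":0,"ax":0,"ay":0,"az":0,"hand":1},{"tx":0,"ty":-0.75,"tz":0,"ax":0,"ay":0,"az":0,"hand":1},{"tx":0,"ty":-1,"tz":0,"ax":0,"ay":0,"az":0,"hand":1},{"tx":0,"ty":-1,"tz":0,"ax":0,"ay":0,"az":0,"hand":1}]'
python3 - <<'E'
from h import *
s=snapshot("wrist");print(sense()["tool_pos"],sense()["tcp_rot"],sense()["joint_pos"])
cv2.imwrite("pics/d_wrist.png",s["pixels"][:,:,::-1])
o=meas(s,"wrist");print(o['dz'],o['boxz'],o['box'],o.get('white'))
E
```

```text
time: 1.25
tool_pos: [395.0, -237.3, 405.1]
tcp_rot: [180.0, -0.0, -2.0]
ft_force: [1.4, -0.5, -0.3]
finger_gap: 85.8
time: 1.58
tool_pos: [399.4, -87.6, 404.9]
tcp_rot: [180.0, -0.0, -1.9]
ft_force: [0.6, -0.6, -0.4]
finger_gap: 85.4
time: 1.92
tool_pos: [404.4, 62.4, 405.1]
tcp_rot: [-180.0, -0.1, -2.0]
ft_force: [1.1, -0.6, 0.4]
finger_gap: 85.5
time: 2.33
tool_pos: [409.1, 215.7, 404.8]
tcp_rot: [-179.8, 0.0, -1.7]
ft_force: [1.2, 0.2, 0.2]
finger_gap: 85.8
[409.32140285 213.40495649 404.62615393] [-1.79969050e+02  2.25228744e-02 -1.65471664e+00] [ 2.11522137e+01 -1.44884733e+01  1.06338730e+02  3.72801157e-02
  8.81585080e+01  1.12805736e+02]
1.023666721826572 50.57853343109047 ((489.7687072753906, 227.2428741455078), (91.26803588867188, 151.1501922607422), 1.1864616870880127) [((468.71795654296875, 15.250274658203125), (168.42662048339844, 11.223581314086914), 88.01566314697266)]
```

View pics/d_wrist.png

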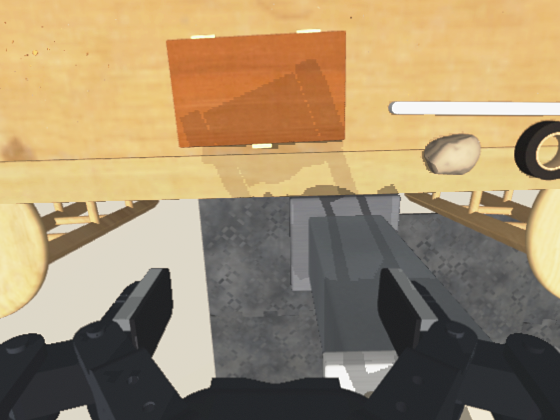

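The wrist view shows the box at (168-346, 32-147), with a measured size of 91.3 x 151 mm against the 91 x 152 given. The near strip's rounded end is at (392,108). I go down beside the front face.

```bash
python3 -m jog '[{"tx":0,"ty":-0.09,"tz":0.25,"ax":0,"ay":0,"az":0,"hand":1},{"tx":0,"ty":-0.09,"tz":0.5,"ax":0,"ay":0,"az":0,"hand":1},{"tx":0,"ty":-0.09,"tz":0.75,"ax":0,"ay":0,"az":0,"hand":1},{"tx":0,"ty":-0.09,"tz":1,"ax":0,"ay":0,"az":0,"hand":1}]'
python3 -m jog '[{"tx":0,"ty":0,"tz":0.2,"ax":0,"ay":0,"az":0,"hand":1},{"tx":0,"ty":0,"tz":0.35,"ax":0,"ay":0,"az":0,"hand":1},{"tx":0,"ty":0,"tz":0.45,"ax":0,"ay":0,"az":0,"hand":1},{"tx":0,"ty":0,"tz":0.45,"ax":0,"ay":0,"az":0,"hand":1},{"tx":0,"ty":0,"tz":0.45,"ax":0,"ay":0,"az":0,"hand":1}]'
python3 - <<'E'
from h import *
s=snapshot("wrist");t=snapshot("side");print(sense()["tool_pos"],sense()["tcp_rot"])
cv2.imwrite("pics/e.png",np.hstack([s["pixels"],t["pixels"][:, 100:340]])[:,:,::-1])
E
```

```text
time: 2.72
tool_pos: [410.4, 223.3, 253.6]
tcp_rot: [-180.0, -0.1, -2.0]
ft_force: [0.8, 0.4, 0.2]
finger_gap: 85.4
time: 3.13
tool_pos: [410.2, 223.1, 186.8]
tcp_rot: [179.9, 0.1, -2.0]
ft_force: [0.8, 0.8, 0.6]
finger_gap: 85.4
[411.30114984 223.86273443 188.75799181] [-1.79954099e+02 -1.17018745e-01 -1.98097440e+00]
```

View pics/e.png

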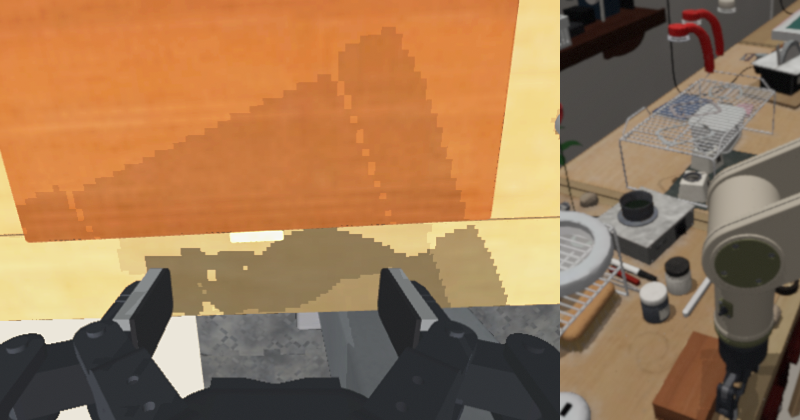

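```bash
python3 -m jog '[{"tx":0.05,"ty":0,"tz":0,"ax":0,"ay":0,"az":0,"hand":1},{"tx":0.1,"ty":0,"tz":0,"ax":0,"ay":0,"az":0,"hand":1},{"tx":0.13,"ty":0,"tz":0,"ax":0,"ay":0,"az":0,"hand":1},{"tx":0.16,"ty":0,"tz":0,"ax":0,"ay":0,"az":0,"hand":1},{"tx":0.19,"ty":0,"tz":0,"ax":0,"ay":0,"az":0,"hand":1}]'
python3 -m jog '[{"tx":0.03,"ty":0,"tz":0,"ax":0,"ay":0,"az":0,"hand":1},{"tx":0.06,"ty":0,"tz":0,"ax":0,"ay":0,"az":0,"hand":1},{"tx":0.09,"ty":0,"tz":0,"ax":0,"ay":0,"az":0,"hand":1},{"tx":0.12,"ty":0,"tz":0,"ax":0,"ay":0,"az":0,"hand":1},{"tx":0.15,"ty":0,"tz":0,"ax":0,"ay":0,"az":0,"hand":1}]'
python3 - <<'E'
from h import *
s=snapshot("wrist");print(sense()["tool_pos"],sense()["tcp_rot"])
cv2.imwrite("pics/f.png",s["pixels"][:,:,::-1])
print(ray(s,[(100,243),(480,243)],50))
E
```

```text
time: 3.65
tool_pos: [439.3, 223.2, 187.5]
tcp_rot: [-180.0, 0.0, -1.9]
ft_force: [-4.9, 0.2, 3.3]
finger_gap: 85.3
time: 4.07
tool_pos: [461.3, 222.3, 187.0]
tcp_rot: [180.0, 0.1, -1.9]
ft_force: [-6.4, -0.3, 5.5]
finger_gap: 85.4
[462.15531404 222.19539967 187.22783219] [ 1.79986603e+02  1.44038609e-02 -1.94996017e+00]
[[492.70178171 277.06283737  50.        ]
 [488.38084879 152.24884899  50.        ]]
```

View pics/f.png

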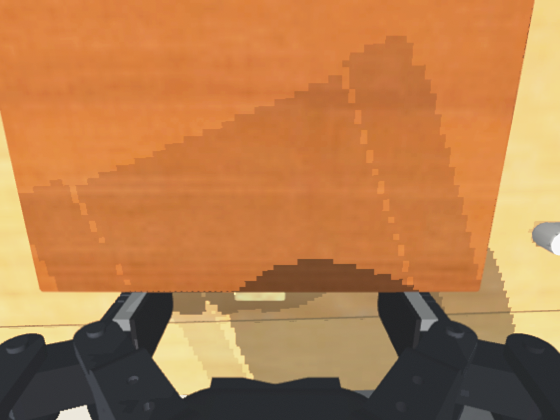

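Run:
```python
from h import *
s=snapshot("wrist");print(ray(s,[(41,292),(482,291)],50)); o=meas(s,"w"); print(o['dz'],o['boxz'])
print(o.get('white'),sense()["tool_pos"])
```

```text
[[476.08045419 300.9891842   50.        ]
 [471.25237365 148.90152609  50.        ]]
0.8611525446800377 50.59911458549824
[((471.3643493652344, 98.86873626708984), (14.69636058807373, 8.264476776123047), 11.496978759765625)] [461.98619898 222.19604453 187.14875162]
```

```bash
python3 -m jog '[{"tx":0.025,"ty":0,"tz":0,"ax":0,"ay":0,"az":0,"hand":1},{"tx":0.05,"ty":0,"tz":0,"ax":0,"ay":0,"az":0,"hand":1},{"tx":0.07,"ty":0,"tz":0,"ax":0,"ay":0,"az":0,"hand":1},{"tx":0.08,"ty":0,"tz":0,"ax":0,"ay":0,"az":0,"hand":1},{"tx":0.08,"ty":0,"tz":0,"ax":0,"ay":0,"az":0,"hand":1}]'
python3 -m jog '[{"tx":-0.1,"ty":0,"tz":0,"ax":0,"ay":0,"az":0,"hand":1},{"tx":-0.2,"ty":0,"tz":0,"ax":0,"ay":0,"az":0,"hand":1},{"tx":-0.3,"ty":0.2,"tz":-0.2,"ax":0,"ay":0,"az":0,"hand":1},{"tx":-0.3,"ty":0.4,"tz":-0.45,"ax":0,"ay":0,"az":0,"hand":1},{"tx":-0.3,"ty":0.5,"tz":-0.7,"ax":0,"ay":0,"az":0,"hand":1}]'
python3 -m jog '[{"tx":0,"ty":0.1,"tz":-0.25,"ax":0,"ay":0,"az":0,"hand":1},{"tx":0,"ty":0.1,"tz":-0.5,"ax":0,"ay":0,"az":0,"hand":1},{"tx":0,"ty":0.1,"tz":-0.75,"ax":0,"ay":0,"az":0,"hand":1},{"tx":0,"ty":0.1,"tz":-0.9,"ax":0,"ay":0,"az":0,"hand":1},{"tx":0,"ty":0.1,"tz":-0.9,"ax":0,"ay":0,"az":0,"hand":1}]'
python3 - <<'E'
from h import *
s=snapshot("wrist");print(sense()["tool_pos"],sense()["tcp_rot"])
cv2.imwrite("pics/g.png",s["pixels"][:,:,::-1])
o=meas(s,"wrist");print(o['dz'],o['boxz'],o['box'],o.get('white'))
E
```

```text
time: 4.58
tool_pos: [473.7, 221.8, 187.0]
tcp_rot: [180.0, -0.0, -2.0]
ft_force: [-0.8, 0.3, -0.7]
finger_gap: 85.3
time: 5.0
tool_pos: [424.1, 150.4, 283.8]
tcp_rot: [179.9, 0.2, -1.9]
ft_force: [1.7, -0.8, 0.0]
finger_gap: 85.7
time: 5.42
tool_pos: [426.8, 136.7, 427.2]
tcp_rot: [-179.9, -0.7, -2.0]
ft_force: [1.1, 0.2, 0.7]
finger_gap: 85.3
[426.38416191 136.74703734 423.97144038] [-179.9089814    -0.44521675   -1.97114719]
1.0083309726177618 50.63623875930365 ((530.98388671875, 223.84664916992188), (151.9379119873047, 90.53974914550781), 87.97582244873047) [((584.0130615234375, -7.915557861328125), (206.636474609375, 11.964714050292969), 87.9683837890625), ((522.6212158203125, -119.72877502441406), (16.59503936767578, 126.2593002319336), 88.0123519897461), ((468.482177734375, -4.452262878417969), (205.84072875976562, 10.53901195526123), 88.11737060546875)]
```

View pics/g.png

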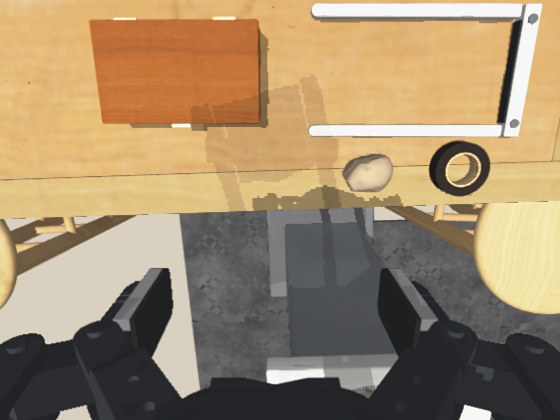

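The view shows the box (92-260, 18-125), both strips and the stop. Box yaw is -2.02° and the lane's is -1.98°. The lid centre is at lane x = -3.2 against the ideal -1.5, so I will steer about 1.7 mm while pushing. Before going round to the +y end, I check that the space there is free.

```bash
python3 - <<'E'
from h import *
s=snapshot("scene");P=cloud(s).reshape(-1,3);x,y,z=P.T
m=(x>470)&(x<620)&(y>302)&(y<470)&(z>8)&(z<300); Q=(P[m]//30).astype(int)
u,c=np.unique(Q[:,:2],axis=0,return_counts=True)
for a,k in zip(u,c): print(a*30,k,P[m][(Q[:,:2]==a).all(1)][:,2].max().round())
m=(x>470)&(x<620)&(y>302)&(y<470)&(abs(z)<6); print('floor pts',m.sum())
E
python3 -m jog '[{"tx":0.17,"ty":-0.25,"tz":0,"ax":0,"ay":0,"az":0,"hand":1},{"tx":0.34,"ty":-0.5,"tz":0,"ax":0,"ay":0,"az":0,"hand":1},{"tx":0.51,"ty":-0.75,"tz":0,"ax":0,"ay":0,"az":0,"hand":1},{"tx":0.677,"ty":-1,"tz":0,"ax":0,"ay":0,"az":0,"hand":1},{"tx":0.677,"ty":-1,"tz":0,"ax":0,"ay":0,"az":0,"hand":1}]'
```

```text
[480 300] 3 47.0
floor pts 403
time: 5.93
tool_pos: [533.3, 286.7, 415.9]
tcp_rot: [180.0, 0.2, -1.9]
ft_force: [0.1, -0.1, -0.1]
finger_gap: 85.2
```

```bash
python3 -m jog '[{"tx":0,"ty":-0.1,"tz":0,"ax":0,"ay":0,"az":-0.14,"hand":0.47},{"tx":0,"ty":-0.2,"tz":0,"ax":0,"ay":0,"az":-0.28,"hand":0.47},{"tx":0,"ty":-0.3,"tz":0,"ax":0,"ay":0,"az":-0.42,"hand":0.47},{"tx":0,"ty":-0.384,"tz":0,"ax":0,"ay":0,"az":-0.56,"hand":0.47},{"tx":0,"ty":-0.384,"tz":0,"ax":0,"ay":0,"az":-0.7,"hand":0.47}]'
python3 -m jog '[{"tx":0,"ty":0,"tz":0,"ax":0,"ay":0,"az":-0.15,"hand":0.47},{"tx":0,"ty":0,"tz":0,"ax":0,"ay":0,"az":-0.3,"hand":0.47},{"tx":0,"ty":0,"tz":0,"ax":0,"ay":0,"az":-0.45,"hand":0.47},{"tx":0,"ty":0,"tz":0,"ax":0,"ay":0,"az":-0.6,"hand":0.47},{"tx":0,"ty":0,"tz":0,"ax":0,"ay":0,"az":-0.75,"hand":0.47}]'
python3 -m jog '[{"tx":0,"ty":0,"tz":0,"ax":0,"ay":0,"az":-0.15,"hand":0.47},{"tx":0,"ty":0,"tz":0,"ax":0,"ay":0,"az":-0.3,"hand":0.47},{"tx":0,"ty":0,"tz":0,"ax":0,"ay":0,"az":-0.45,"hand":0.47},{"tx":0,"ty":0,"tz":0,"ax":0,"ay":0,"az":-0.55,"hand":0.47},{"tx":0,"ty":0,"tz":0,"ax":0,"ay":0,"az":-0.55,"hand":0.47}]'
python3 - <<'E'
from h import *
s=snapshot("wrist");st=sense();print(st["tool_pos"],st["tcp_rot"],st["joint_pos"].round(1),st["finger_gap"])
cv2.imwrite("pics/i.png",s["pixels"][:,:,::-1])
E
```

```text
time: 6.35
tool_pos: [533.3, 342.8, 416.9]
tcp_rot: [-180.0, 0.2, 30.0]
ft_force: [1.0, 0.4, 0.6]
finger_gap: 40.2
time: 6.77
tool_pos: [533.7, 340.7, 417.2]
tcp_rot: [-179.9, 0.2, 63.6]
ft_force: [1.0, -0.1, 0.6]
finger_gap: 40.2
time: 7.18
tool_pos: [533.7, 340.7, 417.4]
tcp_rot: [-179.8, 0.1, 88.3]
ft_force: [0.0, -0.5, 0.2]
finger_gap: 40.0
[533.71910687 340.72399973 417.69197077] [-1.79847415e+02  9.47276909e-02  8.79772163e+01] [27.9 12.4 78.4 -0.  89.4 29.9] 40.33229766389638
```

View pics/i.png

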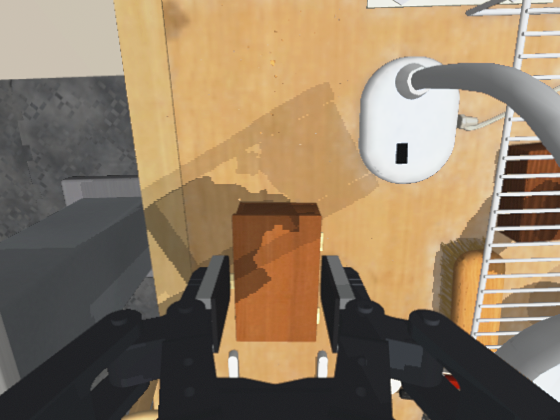

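The box end is ahead of the fingers at (278,210), and the lamp base at (410,120) is well to the side. I go down.

```bash
python3 -m jog '[{"tx":0,"ty":0,"tz":0.25,"ax":0,"ay":0,"az":0,"hand":0.47},{"tx":0,"ty":0,"tz":0.5,"ax":0,"ay":0,"az":0,"hand":0.47},{"tx":0,"ty":0,"tz":0.75,"ax":0,"ay":0,"az":0,"hand":0.47},{"tx":0,"ty":0,"tz":1,"ax":0,"ay":0,"az":0,"hand":0.47}]'
python3 -m jog '[{"tx":0,"ty":0,"tz":0.2,"ax":0,"ay":0,"az":0,"hand":0.47},{"tx":0,"ty":0,"tz":0.35,"ax":0,"ay":0,"az":0,"hand":0.47},{"tx":0,"ty":0,"tz":0.48,"ax":0,"ay":0,"az":0,"hand":0.47},{"tx":0,"ty":0,"tz":0.48,"ax":0,"ay":0,"az":0,"hand":0.47},{"tx":0,"ty":0,"tz":0.48,"ax":0,"ay":0,"az":0,"hand":0.47}]'
python3 - <<'E'
from h import *
s=snapshot("wrist");t=snapshot("scene");st=sense();print(st["tool_pos"],st["tcp_rot"],st["finger_gap"])
c=cv2.resize(t["pixels"][100:240,100:220],(360,420))
cv2.imwrite("pics/j.png",np.hstack([s["pixels"][:,80:480],c])[:,:,::-1])
E
```

```text
time: 7.57
tool_pos: [533.4, 340.5, 267.5]
tcp_rot: [-180.0, 0.0, 87.9]
ft_force: [-0.1, 0.9, -0.1]
finger_gap: 40.1
time: 7.98
tool_pos: [533.0, 340.3, 196.0]
tcp_rot: [-179.8, 0.1, 87.9]
ft_force: [0.6, 0.3, 0.6]
finger_gap: 40.4
[534.53247973 341.10727255 199.40034601] [ 1.79915083e+02 -4.67847533e-02  8.79841275e+01] 40.43724398454736
```

View pics/j.png

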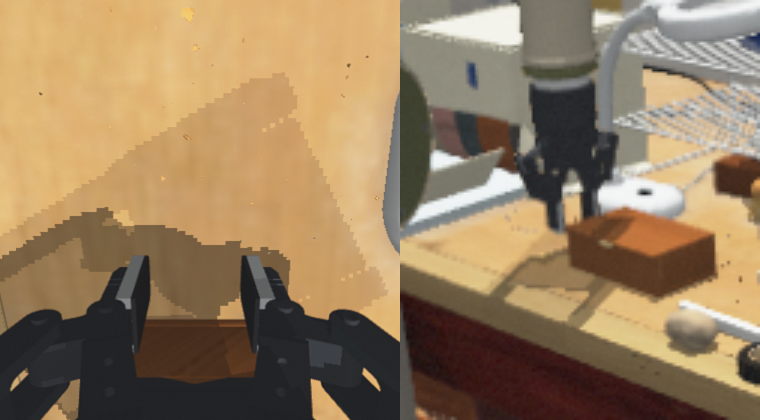

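```bash
python3 -m jog '[{"tx":-0.06,"ty":0,"tz":0,"ax":0,"ay":0,"az":0,"hand":0.47},{"tx":-0.12,"ty":0,"tz":0,"ax":0,"ay":0,"az":0,"hand":0.47},{"tx":-0.17,"ty":0,"tz":0,"ax":0,"ay":0,"az":0,"hand":0.47},{"tx":-0.21,"ty":0,"tz":0,"ax":0,"ay":0,"az":0,"hand":0.47},{"tx":-0.24,"ty":0,"tz":0,"ax":0,"ay":0,"az":0,"hand":0.47}]'
python3 -m jog '[{"tx":-0.04,"ty":0.002,"tz":0,"ax":0,"ay":0,"az":0,"hand":0.47},{"tx":-0.09,"ty":0.005,"tz":0,"ax":0,"ay":0,"az":0,"hand":0.47},{"tx":-0.14,"ty":0.008,"tz":0,"ax":0,"ay":0,"az":0,"hand":0.47},{"tx":-0.19,"ty":0.01,"tz":0,"ax":0,"ay":0,"az":0,"hand":0.47},{"tx":-0.22,"ty":0.012,"tz":0,"ax":0,"ay":0,"az":0,"hand":0.47}]'
python3 - <<'E'
from h import *
for n in ["side","scene","wrist"]:
    s=snapshot(n);o=meas(s,n);print(n,o['dz'],o['boxz'],o['box'],[w for w in o.get('white',[])])
    cv2.imwrite(f"pics/k_{n}.png",s["pixels"][:,:,::-1])
st=sense();print(st["tool_pos"],st["tcp_rot"],st["ft_force"])
E
```

```text
time: 8.5
tool_pos: [533.2, 304.3, 199.2]
tcp_rot: [179.9, -0.1, 88.0]
ft_force: [-0.6, 4.3, 2.5]
finger_gap: 40.2
time: 8.92
tool_pos: [533.9, 271.5, 199.0]
tcp_rot: [179.9, -0.1, 88.0]
ft_force: [0.2, 5.3, 4.3]
finger_gap: 40.2
side 1.2379209132638753 50.9468113654822 ((529.1362915039062, 186.2093963623047), (154.67832946777344, 91.59993743896484), 88.35527801513672) [((471.70147705078125, -25.655067443847656), (90.53655242919922, 238.07347106933594), 20.369140625), ((582.7015991210938, -3.6128158569335938), (164.75656127929688, 12.715951919555664), 87.86661529541016)]
scene 0.46773735134808897 50.316720506736445 ((524.2230834960938, 177.41590881347656), (161.48556518554688, 103.51139831542969), 88.19132232666016) [((522.589599609375, -17.415283203125), (223.96937561035156, 137.56549072265625), 88.76876831054688)]
wrist 1.016108890415829 50.54524266915089 ((533.2578735351562, 246.61865234375), (30.549835205078125, 49.44015884399414), 87.8863754272461) [((637.044677734375, 346.3540954589844), (17.82051658630371, 67.51615142822266), 29.297536849975586)]
[533.45737409 271.14685787 197.96517663] [-1.79982226e+02  4.36437898e-02  8.80157548e+01] [ 0.7688221  -0.85231396  0.2704781 ]
```

View pics/k_side.png

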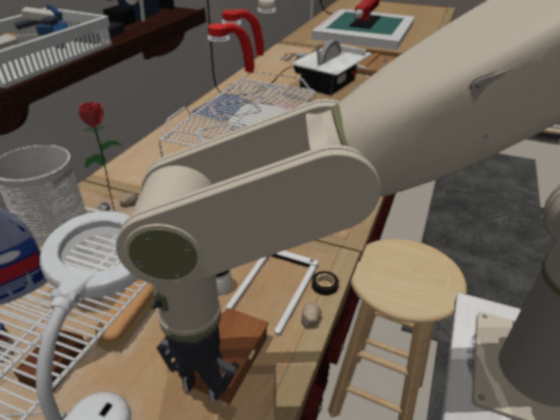

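View pics/k_wrist.png

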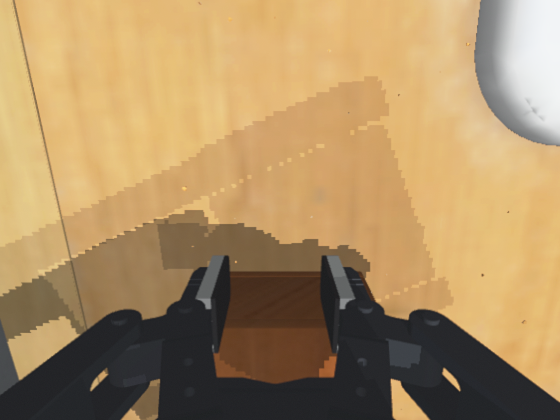

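The side view shows the box entering at lane x ≈ -2.4 and yaw ≈ -1.7 to -2°, with both strips clear. I continue the push.

```bash
python3 -m jog '[{"tx":-0.03,"ty":0.001,"tz":0,"ax":0,"ay":0,"az":0,"hand":0.47},{"tx":-0.08,"ty":0.002,"tz":0,"ax":0,"ay":0,"az":0,"hand":0.47},{"tx":-0.13,"ty":0.003,"tz":0,"ax":0,"ay":0,"az":0,"hand":0.47},{"tx":-0.18,"ty":0.004,"tz":0,"ax":0,"ay":0,"az":0,"hand":0.47},{"tx":-0.23,"ty":0.005,"tz":0,"ax":0,"ay":0,"az":0,"hand":0.47}]'
python3 -m jog '[{"tx":-0.05,"ty":0,"tz":0,"ax":0,"ay":0,"az":0,"hand":0.47},{"tx":-0.1,"ty":0,"tz":0,"ax":0,"ay":0,"az":0,"hand":0.47},{"tx":-0.15,"ty":0,"tz":0,"ax":0,"ay":0,"az":0,"hand":0.47},{"tx":-0.2,"ty":0,"tz":0,"ax":0,"ay":0,"az":0,"hand":0.47},{"tx":-0.23,"ty":0,"tz":0,"ax":0,"ay":0,"az":0,"hand":0.47}]'
python3 - <<'E'
from h import *
s=snapshot("scene");o=meas(s,"scene");print(o['dz'],o['boxz'],o['box'],[w for w in o.get('white',[])])
c=cv2.resize(s["pixels"][130:250,140:300],(800,600),interpolation=cv2.INTER_CUBIC)
cv2.imwrite("pics/l_scene.png",c[:,:,::-1])
s=snapshot("side");o=meas(s,"side");print(o['dz'],o['boxz'],o['box'],[w for w in o.get('white',[])])
c=cv2.resize(s["pixels"][230:400,150:350],(700,595),interpolation=cv2.INTER_CUBIC)
cv2.imwrite("pics/l_side.png",c[:,:,::-1])
st=sense();print(st["tool_pos"],st["tcp_rot"],st["ft_force"])
E
```

```text
time: 9.48
tool_pos: [532.9, 236.5, 197.9]
tcp_rot: [-180.0, 0.0, 88.1]
ft_force: [-0.4, 4.1, 1.1]
finger_gap: 40.3
time: 9.9
tool_pos: [531.8, 201.6, 197.9]
tcp_rot: [-180.0, 0.0, 88.0]
ft_force: [-0.4, 2.2, -0.8]
finger_gap: 40.4
0.49462890259518955 49.94942210633601 ((523.4518432617188, 107.2810287475586), (167.4683074951172, 101.66625213623047), 88.19322967529297) [((521.0008544921875, -17.458251953125), (225.2914276123047, 138.25001525878906), 89.47801208496094)]
1.2532192301898615 50.84180658957888 ((523.2808837890625, 115.13087463378906), (154.62286376953125, 85.44438934326172), 89.69580078125) [((523.708740234375, -25.903175354003906), (202.7124786376953, 128.7921905517578), 88.68594360351562)]
[531.79525399 201.64490465 197.86168932] [-1.79969445e+02  5.13140241e-02  8.79987234e+01] [ 0.72199318  0.81850999 -0.04152937]
```

View pics/l_side.png

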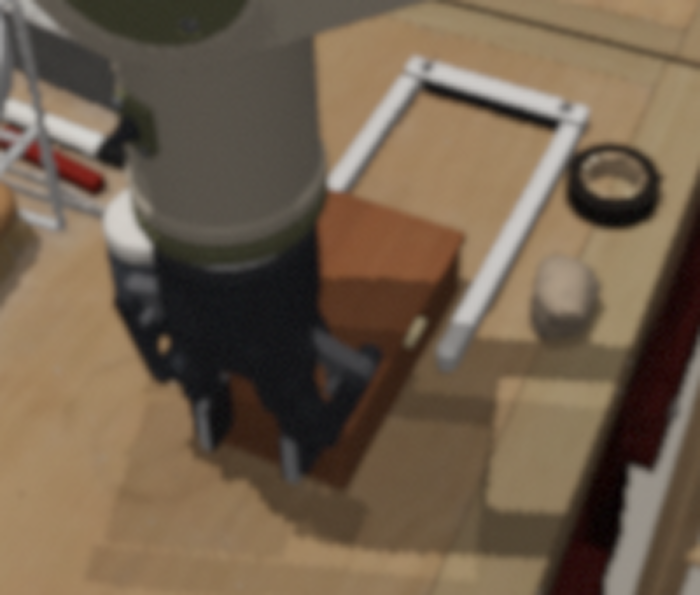

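View pics/l_scene.png

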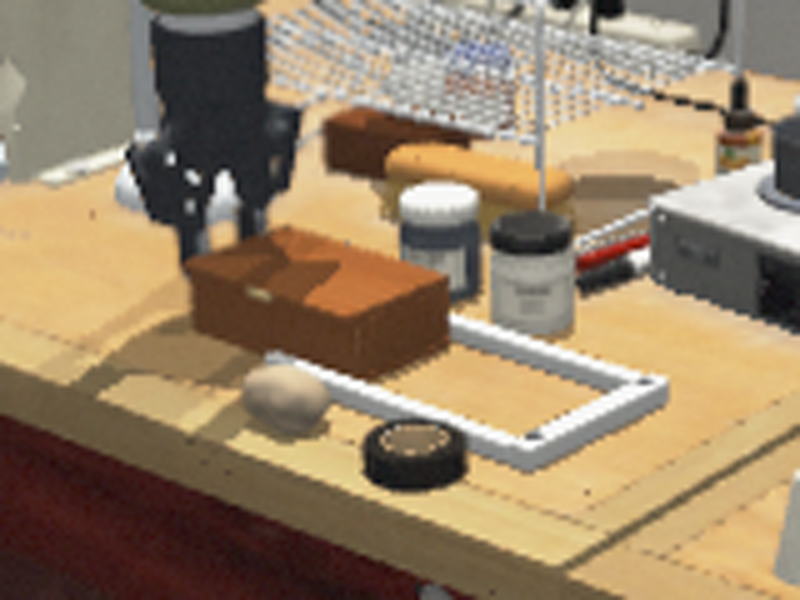

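```bash
cat >> h.py <<'E'
def nearedge(s,ys):
    o=meas(s,"x");B=o['boxpts'];r=[]
    for y in ys:
        m=abs(B[:,1]-y)<3
        if m.sum()>5: r.append((y,B[m,0].min().round(1),B[m,0].max().round(1)))
    return r,o
E
python3 - <<'E'
from h import *
s=snapshot("side");r,o=nearedge(s,range(42,190,12))
c=np.array([524.72,-14.]);a=np.radians(-1.94);k=np.tan(-a)
for y,lo,hi in r: m=524.72+(y+14)*k; print(y,'near X',round(lo-m,1),'far X',round(hi-m,1))
print(o['boxpts'][:,1].min())
E
```

```text
42 near X -45.1 far X 39.7
54 near X -46.8 far X 36.3
66 near X -46.4 far X 34.2
78 near X -47.0 far X 28.0
90 near X -46.8 far X 21.9
102 near X -46.6 far X 13.0
114 near X -45.6 far X 8.9
126 near X -47.2 far X 1.5
138 near X -46.1 far X -11.3
150 near X -46.8 far X -41.7
162 near X -46.7 far X -42.5
174 near X -46.6 far X -43.1
186 near X -46.4 far X -42.3
37.64380706848067
```

The near lid edge sits at lane x ≈ -46.7 all along (ideal -47) and is parallel to the lane. I push straight on.

```bash
python3 -m jog '[{"tx":-0.03,"ty":0,"tz":0,"ax":0,"ay":0,"az":0,"hand":0.47},{"tx":-0.08,"ty":0,"tz":0,"ax":0,"ay":0,"az":0,"hand":0.47},{"tx":-0.13,"ty":0,"tz":0,"ax":0,"ay":0,"az":0,"hand":0.47},{"tx":-0.18,"ty":0,"tz":0,"ax":0,"ay":0,"az":0,"hand":0.47},{"tx":-0.22,"ty":0,"tz":0,"ax":0,"ay":0,"az":0,"hand":0.47}]'
python3 -m jog '[{"tx":-0.05,"ty":0,"tz":0,"ax":0,"ay":0,"az":0,"hand":0.47},{"tx":-0.1,"ty":0,"tz":0,"ax":0,"ay":0,"az":0,"hand":0.47},{"tx":-0.15,"ty":0,"tz":0,"ax":0,"ay":0,"az":0,"hand":0.47},{"tx":-0.2,"ty":0,"tz":0,"ax":0,"ay":0,"az":0,"hand":0.47},{"tx":-0.23,"ty":0,"tz":0,"ax":0,"ay":0,"az":0,"hand":0.47}]'
python3 - <<'E'
from h import *
s=snapshot("side");r,o=nearedge(s,range(-34,130,12))
k=np.tan(np.radians(1.94))
for y,lo,hi in r: m=524.72+(y+14)*k; print(y,'near X',round(lo-m,1),'far X',round(hi-m,1))
print(o['boxpts'][:,1].min())
c=cv2.resize(s["pixels"][230:400,150:350],(700,595),interpolation=cv2.INTER_CUBIC)
cv2.imwrite("pics/m_side.png",c[:,:,::-1])
st=sense();print(st["tool_pos"],st["tcp_rot"],st["ft_force"])
E
```

```text
time: 10.47
tool_pos: [530.7, 169.0, 198.0]
tcp_rot: [-180.0, 0.0, 88.0]
ft_force: [-0.0, 2.4, -0.4]
finger_gap: 40.1
time: 10.88
tool_pos: [529.5, 134.2, 198.0]
tcp_rot: [-180.0, 0.0, 88.0]
ft_force: [0.7, 1.7, -0.8]
finger_gap: 40.3
-22 near X -46.5 far X 35.7
-10 near X -47.2 far X 28.2
2 near X -46.8 far X 23.0
14 near X -46.5 far X 16.6
26 near X -46.2 far X 11.5
38 near X -46.8 far X 8.4
50 near X -45.6 far X 0.6
62 near X -46.2 far X -11.9
74 near X -46.9 far X -42.4
86 near X -46.6 far X -42.1
110 near X -47.0 far X -42.6
122 near X -46.9 far X -42.5
-28.808000796686656
[529.55626268 133.84589714 198.00972718] [-1.79987981e+02  3.71479691e-02  8.80142760e+01] [ 1.06138083 -0.56527889 -0.07120447]
```

View pics/m_side.png

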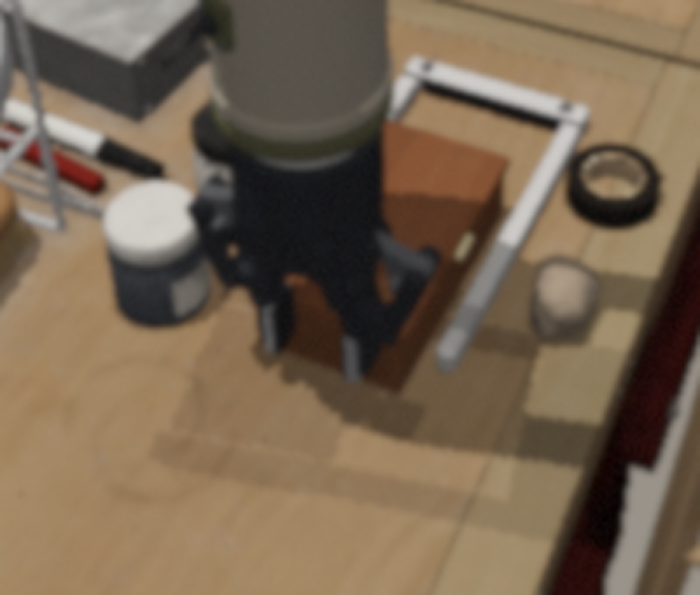

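The box runs straight, with even gaps to both strips. I push on to about 12 mm short of the stop, then creep.

```bash
python3 -m jog '[{"tx":-0.03,"ty":0,"tz":0,"ax":0,"ay":0,"az":0,"hand":0.47},{"tx":-0.08,"ty":0,"tz":0,"ax":0,"ay":0,"az":0,"hand":0.47},{"tx":-0.13,"ty":0,"tz":0,"ax":0,"ay":0,"az":0,"hand":0.47},{"tx":-0.18,"ty":0,"tz":0,"ax":0,"ay":0,"az":0,"hand":0.47},{"tx":-0.22,"ty":0,"tz":0,"ax":0,"ay":0,"az":0,"hand":0.47}]'
python3 -m jog '[{"tx":-0.05,"ty":0,"tz":0,"ax":0,"ay":0,"az":0,"hand":0.47},{"tx":-0.1,"ty":0,"tz":0,"ax":0,"ay":0,"az":0,"hand":0.47},{"tx":-0.15,"ty":0,"tz":0,"ax":0,"ay":0,"az":0,"hand":0.47},{"tx":-0.19,"ty":0,"tz":0,"ax":0,"ay":0,"az":0,"hand":0.47},{"tx":-0.22,"ty":0,"tz":0,"ax":0,"ay":0,"az":0,"hand":0.47}]'
python3 -m jog '[{"tx":-0.01,"ty":0,"tz":0,"ax":0,"ay":0,"az":0,"hand":0.47},{"tx":-0.02,"ty":0,"tz":0,"ax":0,"ay":0,"az":0,"hand":0.47},{"tx":-0.03,"ty":0,"tz":0,"ax":0,"ay":0,"az":0,"hand":0.47},{"tx":-0.04,"ty":0,"tz":0,"ax":0,"ay":0,"az":0,"hand":0.47}]'
python3 - <<'E'
from h import *
s=snapshot("side");o=meas(s,"side")
print(o['boxpts'][:,1].min())
for n,q in (("side",(230,400,150,350)),("scene",(130,250,140,300))):
    s=snapshot(n);c=s["pixels"][q[0]:q[1],q[2]:q[3]]
    cv2.imwrite(f"pics/n_{n}.png",cv2.resize(c,None,fx=3.5,fy=3.5,interpolation=cv2.INTER_CUBIC)[:,:,::-1])
st=sense();print(st["tool_pos"],st["tcp_rot"],st["ft_force"])
E
```

```text
time: 11.35
tool_pos: [528.4, 101.5, 198.1]
tcp_rot: [180.0, 0.0, 88.1]
ft_force: [-0.1, 2.1, -1.1]
finger_gap: 40.0
time: 11.77
tool_pos: [527.3, 68.5, 198.1]
tcp_rot: [-180.0, 0.0, 88.0]
ft_force: [-0.2, 1.8, -0.5]
finger_gap: 40.1
time: 12.1
tool_pos: [527.1, 63.5, 198.1]
tcp_rot: [-180.0, -0.0, 88.1]
ft_force: [0.3, 3.2, 0.2]
finger_gap: 40.4
-99.46043124621804
[527.14005498  63.36347634 198.09388371] [-1.79999813e+02  1.79945950e-02  8.80650575e+01] [0.95731416 0.98501002 0.70230933]
```

View pics/n_scene.png

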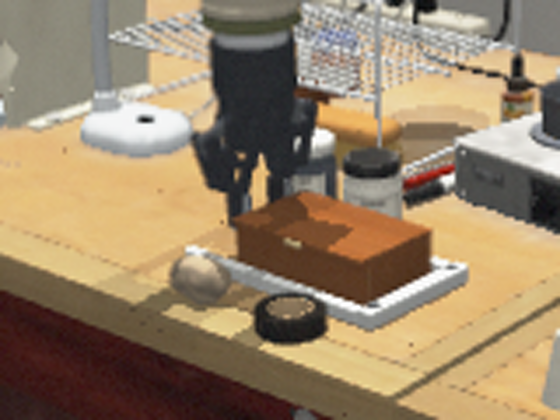

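View pics/n_side.png

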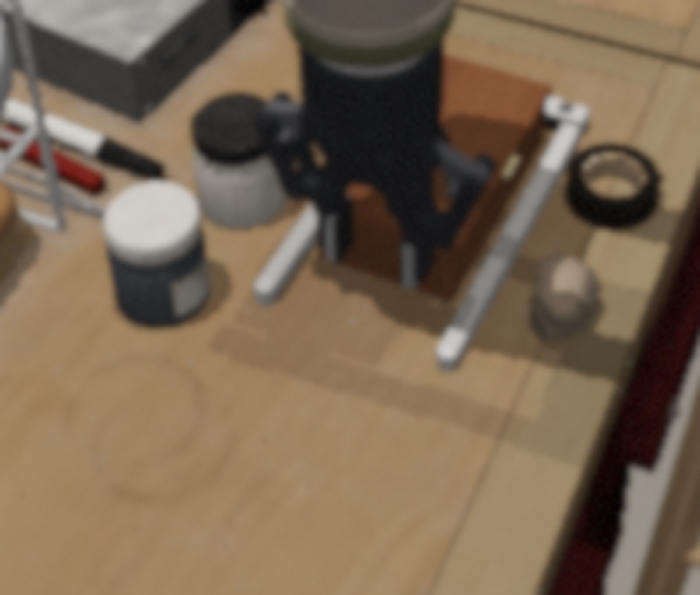

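The knuckle looks close to jar_grey, so I check the clearance in depth.

Run:
```python
from h import *
s=snapshot("side");P=cloud(s);hsv=cv2.cvtColor(s["pixels"],cv2.COLOR_RGB2HSV)
x,y,z=[P[...,i] for i in range(3)]
g=(x>540)&(x<680)&(y>-10)&(y<160)&(z>20)&(z<150)
for z0 in range(20,150,10):
    for lab,m in (("grip y<110",g&(x<597)),("jar",g&(x>=597))):
        mm=m&(z>=z0)&(z<z0+10)
        if mm.sum()>2: print(z0,lab,mm.sum(),'x',x[mm].min().round(),x[mm].max().round(),'y',y[mm].min().round(),y[mm].max().round())
```

```text
20 grip y<110 20 x 542.0 573.0 y 48.0 72.0
20 jar 170 x 607.0 661.0 y 26.0 138.0
30 grip y<110 39 x 541.0 571.0 y 49.0 74.0
30 jar 175 x 609.0 661.0 y 28.0 138.0
40 grip y<110 57 x 540.0 561.0 y 31.0 74.0
40 jar 246 x 610.0 668.0 y 29.0 138.0
50 grip y<110 72 x 540.0 562.0 y 29.0 74.0
50 jar 129 x 612.0 661.0 y 34.0 137.0
60 grip y<110 43 x 546.0 566.0 y 52.0 76.0
60 jar 689 x 612.0 668.0 y -1.0 137.0
70 grip y<110 51 x 547.0 578.0 y 53.0 77.0
70 jar 147 x 613.0 663.0 y 3.0 136.0
80 grip y<110 100 x 545.0 585.0 y 50.0 77.0
90 grip y<110 65 x 543.0 585.0 y 50.0 81.0
100 grip y<110 70 x 540.0 589.0 y 52.0 81.0
110 grip y<110 68 x 541.0 592.0 y 63.0 83.0
120 grip y<110 116 x 540.0 593.0 y 50.0 84.0
130 grip y<110 48 x 541.0 590.0 y 51.0 83.0
```

The jar has at least 22 mm of clearance. I creep on to contact.

```bash
python3 -m jog '[{"tx":-0.01,"ty":0,"tz":0,"ax":0,"ay":0,"az":0,"hand":0.47},{"tx":-0.02,"ty":0,"tz":0,"ax":0,"ay":0,"az":0,"hand":0.47},{"tx":-0.03,"ty":0,"tz":0,"ax":0,"ay":0,"az":0,"hand":0.47},{"tx":-0.04,"ty":0,"tz":0,"ax":0,"ay":0,"az":0,"hand":0.47}]'
python3 -m jog '[{"tx":-0.006,"ty":0,"tz":0,"ax":0,"ay":0,"az":0,"hand":0.47},{"tx":-0.012,"ty":0,"tz":0,"ax":0,"ay":0,"az":0,"hand":0.47}]'
```

```text
time: 12.63
tool_pos: [526.9, 57.3, 198.1]
tcp_rot: [180.0, -0.0, 88.1]
ft_force: [0.4, 3.2, 0.2]
finger_gap: 40.0
time: 12.8
tool_pos: [526.9, 55.5, 198.1]
tcp_rot: [-180.0, -0.0, 88.1]
ft_force: [0.1, 2.2, 0.6]
finger_gap: 40.2
```

```bash
python3 -m jog '[{"tx":-0.006,"ty":0,"tz":0,"ax":0,"ay":0,"az":0,"hand":0.47},{"tx":-0.012,"ty":0,"tz":0,"ax":0,"ay":0,"az":0,"hand":0.47}]'
python3 -m jog '[{"tx":-0.005,"ty":0,"tz":0,"ax":0,"ay":0,"az":0,"hand":0.47}]'
```

```text
time: 12.97
tool_pos: [526.7, 54.3, 198.1]
tcp_rot: [-180.0, -0.1, 88.0]
ft_force: [-1.7, 11.6, 0.8]
finger_gap: 40.4
time: 13.05
tool_pos: [526.7, 54.1, 198.1]
tcp_rot: [-180.0, -0.2, 88.0]
ft_force: [-0.6, 14.9, 1.5]
finger_gap: 40.3
```

The force rises at y = 54.1, where I predicted 53.9, so that is the stop. One small nudge to seat the box, then I back off, lift and look.

```bash
python3 -m jog '[{"tx":-0.003,"ty":0,"tz":0,"ax":0,"ay":0,"az":0,"hand":0.47},{"tx":-0.003,"ty":0,"tz":0,"ax":0,"ay":0,"az":0,"hand":0.47}]'
python3 -m jog '[{"tx":0.02,"ty":0,"tz":0,"ax":0,"ay":0,"az":0,"hand":0.47},{"tx":0.08,"ty":0,"tz":0,"ax":0,"ay":0,"az":0,"hand":0.47},{"tx":0.16,"ty":0,"tz":0,"ax":0,"ay":0,"az":0,"hand":0.47},{"tx":0.24,"ty":0,"tz":-0.2,"ax":0,"ay":0,"az":0,"hand":0.47},{"tx":0.24,"ty":0,"tz":-0.45,"ax":0,"ay":0,"az":0,"hand":0.47}]'
python3 -m jog '[{"tx":0,"ty":0,"tz":-0.25,"ax":0,"ay":0,"az":0,"hand":0.47},{"tx":0,"ty":0,"tz":-0.5,"ax":0,"ay":0,"az":0,"hand":0.47},{"tx":0,"ty":0,"tz":-0.75,"ax":0,"ay":0,"az":0,"hand":0.47},{"tx":0,"ty":0,"tz":-1,"ax":0,"ay":0,"az":0,"hand":0.47},{"tx":0,"ty":0,"tz":-1,"ax":0,"ay":0,"az":0,"hand":0.47}]'
python3 - <<'E'
from h import *
for n in ("wrist","scene","side"):
    s=snapshot(n);cv2.imwrite(f"pics/o_{n}.png",s["pixels"][:,:,::-1])
    o=meas(s,n);print(n,o['dz'],o['boxz'],o['box'],o.get('white'))
st=sense();print(st["tool_pos"],st["tcp_rot"],st["ft_force"])
E
```

```text
time: 13.22
tool_pos: [526.7, 54.1, 198.2]
tcp_rot: [-180.0, -0.2, 88.1]
ft_force: [0.0, 13.3, 0.7]
finger_gap: 40.4
time: 13.63
tool_pos: [525.9, 90.5, 262.4]
tcp_rot: [-179.5, 0.0, 88.1]
ft_force: [0.7, 0.4, -0.2]
finger_gap: 40.1
time: 14.05
tool_pos: [529.5, 89.4, 425.3]
tcp_rot: [179.2, -0.1, 88.1]
ft_force: [0.9, -1.2, 1.6]
finger_gap: 40.1
wrist 1.0001417764675504 50.623995068092626 ((525.083740234375, -33.300262451171875), (153.45596313476562, 91.3847427368164), 87.82718658447266) [((469.8142395019531, 43.28083038330078), (112.47212219238281, 12.130481719970703), 88.10420989990234), ((582.1800537109375, -17.050308227539062), (224.7526397705078, 14.20453929901123), 88.22298431396484)]
scene 0.5184249220552396 49.70939482002507 ((518.150390625, -38.66351318359375), (161.2483673095703, 102.04074096679688), 87.84679412841797) [((520.24609375, -16.138168334960938), (136.94224548339844, 228.9318084716797), 0.2696850597858429)]
side 1.2564880305385178 50.65908975381008 ((522.935302734375, -29.529495239257812), (156.92974853515625, 92.65696716308594), 88.29216003417969) [((585.015869140625, 54.263999938964844), (83.34204864501953, 11.31410026550293), 87.84223175048828)]
[528.02304231  89.07533684 415.75814646] [1.79945790e+02 7.53490053e-03 8.80648941e+01] [ 0.62909782  0.04314115 -1.07613638]
```

View pics/o_wrist.png

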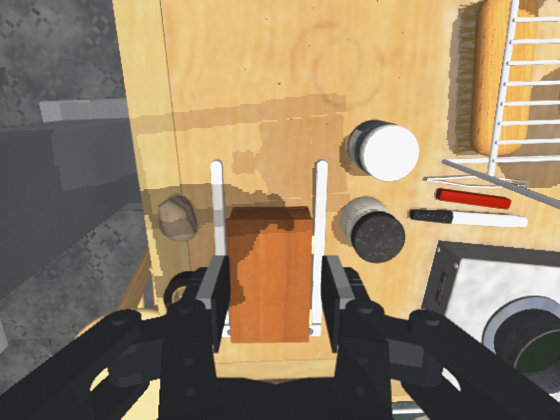

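View pics/o_side.png

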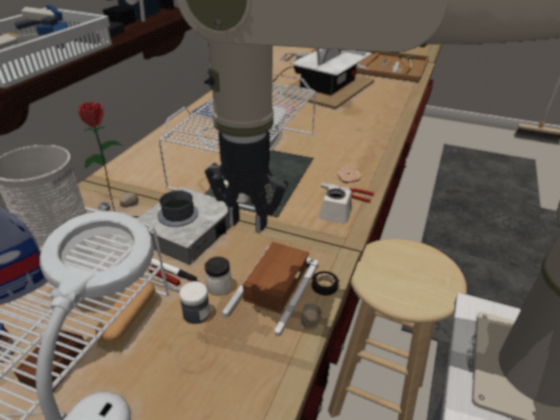

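The wrist view shows the box (228-312, 207-342) between the strips with bench visible on both sides. Its measured centre y is -33.3, against -33.1 expected at home. Jars, tape roll and stone look undisturbed. I let the arm settle, then hand in.

```bash
python3 -m jog '[{"tx":0,"ty":0,"tz":0,"ax":0,"ay":0,"az":0,"hand":0.47},{"tx":0,"ty":0,"tz":0,"ax":0,"ay":0,"az":0,"hand":0.47},{"tx":0,"ty":0,"tz":0,"ax":0,"ay":0,"az":0,"hand":0.47}]'
python3 -c "
from bench import *
print(sense()['qd'].round(2)); print(hand_in())"
```

```text
time: 14.45
tool_pos: [527.6, 88.6, 413.7]
tcp_rot: [-179.8, 0.0, 88.1]
ft_force: [0.9, 0.0, 0.0]
finger_gap: 40.1
[-0.13 -0.17 -0.35  0.01  0.09 -0.12]
the job is handed in; nothing more can be done
None
```

I pushed the box sideways into line with the lane, using two fingers on its front, then pushed it down the lane from its far end until it met the stop. The job was handed in at about 14.5 s with the hand well above the box; `hand_in()` reports no verdict.

- **At the stop:** the push force rose from about 3 N to 13–15 N with the tool at y = 54.1 mm, where I had predicted 53.9. After I lifted away, the wrist camera put the box centre at y = -33.3 mm, against -33.1 expected at home.
- **Between the strips:** the wrist camera gave a box yaw of -2.2° against the lane's -2.0°, and a sideways position about 1.3 mm off the ideal. That leaves roughly 6.5 mm of the 8 mm on the far side, with bench visible on both sides.
- **Surroundings:** the jars, tape roll and rough stone look undisturbed in the last pictures. I compared them only by eye. The nearest I came was about 22 mm from the grey jar.
- **Disagreements:** the side and scene cameras differ from the wrist camera by 2–7 mm in absolute position. I used the wrist camera and the contact force for the final check. In its last picture the hand hid the stop face, so I did not see the contact there directly.

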